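# Set up the takeaway counter's splash screen and hold it for pinning

### The job

Get the splash screen ready for a colleague to pin in place: first take the one short pin out of the pin block and drop it in the scrap dish, then flip the screen's kickstand over centre until it is fully down at the front. Then pull the screen upright by its orange top rail and finish while still holding that rail with the fingers, because it tips back if let go. Leave the good pins in the block and everything else where it stands.

Things in the scene. Friction and masses are not known exactly. Their poses are not given: they have to be found in the camera images.
- screen_base: dark steel base plate of the splash screen, 150 x 220 x 12 mm, bolted to the counter; origin on the counter surface under the hinge line. Its z is up, its -x is the front (towards the robot side), its y runs along the hinge. The hinge line of the screen is 45 mm above the origin, parallel to y
- screen (a joint): tilt of the screen about the hinge line: 0 = upright, positive = tipped back (towards the base's +x); it rests tipped back at its stop, 0.5 rad, and the hinge stops at -0.03. Weight and a hinge spring always tip it back: 1 to 2 N at the rail when upright, 3 to 4 N when tipped; let go, it falls back
- rail: orange top rail of the screen: round bar 12 mm thick, 200 mm long, parallel to the base's y, moving with the screen and free to roll about its own length like a sleeve; origin at its middle, 190 mm from the hinge line. Below it is an open gap of 50 mm down to the green panel (6 mm thick, 190 mm wide); the aluminium side posts are 12 mm thick at y = +/-100 mm
- kickstand (a joint): kickstand angle relative to the screen: 0 = stowed, leg pointing up, 20 degrees behind the side post; it grows as the leg swings up, over and forward (base -x) to its stop at 2.79 = fully down, 40 degrees off the post's downward direction. It is weighted: dead centre is the leg pointing straight up in the world (0.85 rad while the screen is tipped back), short of it it falls back to 0, past it it falls to 2.79; 1 to 2 N at the bar move it
- kick_bar (a point): middle of the red cross bar (foot) at the free end of the kickstand leg: round, 12 mm thick, parallel to the base's y, standing out from the leg away from the screen (base y 122 to 167 mm; this point at 147). The leg, 10 mm thick, lies at base y = 122 mm; its pivot is on the +y side post, 60 mm from the hinge line; pivot to bar 129 mm
- pin_block: white block 200 x 50 x 25 mm fixed on the counter, with a row along its x of four 13.5 mm square holes, 48 mm apart, 18 mm deep; origin at the centre of its underside. Four pins stand loosely in the holes
- scrap_dish_in (a point): centre of the inner floor (4 mm above the counter) of the fixed aluminium scrap dish, 130 x 130 mm outside, 45 mm high, walls 4 mm, axes along its sides
- pin_d: the odd pin: short, 56 mm long in all, standing in one of the holes of the block; steel shaft 12 mm thick, black round head 20 mm wide and 14 mm high at the top; origin at the centre of its lower end (7 mm above the counter), z along the pin to the head
- pin_a: good pin, 80 mm long in all, otherwise like the short one: shaft 12 mm, black head 20 mm wide and 14 mm high; origin at its lower end, z to the head; standing in the block
- pin_b: good pin, 80 mm long in all, otherwise like the short one: shaft 12 mm, black head 20 mm wide and 14 mm high; origin at its lower end, z to the head; standing in the block
- pin_c: good pin, 80 mm long in all, otherwise like the short one: shaft 12 mm, black head 20 mm wide and 14 mm high; origin at its lower end, z to the head; standing in the block
- sauce_pots: bystander: stack of two white lidded sauce pots, 64 wide, 68 high (mm); origin at the centre of its underside
- sauce_bottle: bystander: yellow bottle, 56 wide, 160 high (mm); origin at the centre of its underside
- steel_cup: bystander: steel cup, 72 wide, 85 high (mm); origin at the centre of its underside
- calculator: bystander: black desk calculator, 150 x 110 x 27 high (mm); origin at the centre of its underside
- salt_tub: bystander: tub with a red cap, 60 wide, 70 high (mm); origin at the centre of its underside
Things that resemble listed ones, but are neither listed nor needed, are in the scene too. There is more than one size of the part that bears scrap_dish_in; the job needs the larger.

How it is judged:
By the outcome, as a careful person would: the job done as asked, in the order asked, and still so for the second after the job is handed in, while the arm keeps its last pose, push and grip.
It also fails if it takes over 67 s, if anything falls off the work surface, if the arm or the gripper's body presses on something with over 40 N, if the wrist force passes 120 N, or if a joint passes its speed limit or range.

### The arm

A 7-joint arm with a two-finger parallel gripper is mounted at the origin on the work surface. World frame = base frame: x ahead of the robot, y to its left, z up, the work surface at z = 0. Lengths are in mm, angles in rad, forces in N, time in s.
With the tool pointing down it reaches from about 400 to 850 mm from the base axis. Payload 4.5 kg.
Tool frame: the origin (TCP) lies midway between the tips of the shut fingers; the grasp point (between the pads) lies 19 mm behind it; z points along the fingers, y is the direction in which the jaws open and shut (so a half turn about z gives the same grasp; the last joint's range is limited). The gripper opens to 88 mm and grips with 3 to 60 N. Pads are 18 mm wide; open, the fingers measure 123 mm over their backs; the gripper's body (75 mm by 187 mm) begins 45 mm behind the grasp point.
Start: joints at [1.244, 0.689, -0.195, 1.565, 0.157, 0.902, -0.215], TCP at [220.669, -584.772, 238.743] pointing down, gripper open.
Joint ranges: [-3.01, 3.01], [-0.46, 2.08], [-1.47, 1.51], [0.13, 2.56], [-1, 4.14], [0.04, 2.09], [-2.66, 2.66]. Speed limits (rad/s): [2.57, 2.57, 3.14, 3.14, 3.14, 3.14, 3.14].

### API

Orientations are given as a rotation vector (axis times angle).
In Python, from cell import get_obs, camera, hand_in gives the robot as it stands.
- The arm moves only by the shell command python3 -m handwheel 'ROWS' [OPENING]. ROWS is JSON, one flat list of numbers, 6 for each row, row after row: the shift along the tool's x, y, z in cm, then the turn, a rotation vector about the tool's x, y, z in rad. In form: [dx, dy, dz, wx, wy, wz, dx, dy, dz, wx, wy, wz, ...]. A call has exactly 8 rows; each row is the pose to reach, as a shift and turn from the pose measured when the call began, along the tool's axes at that moment; what a row does not reach only later rows make up. A row lasts 1/8 s, in which the tool goes at most 62.5 mm and 10.7 degrees, less where a joint would pass 70% of its speed; a pose out of reach is approached as far as the arm can. A call with a gripper value outside its range is refused whole. OPENING is the finger opening in cm, from 0 to 8.81, set as the call begins (- or left out, the last holds). The fingers move at their own pace and stop on an object; the grip force is fixed at half the most. Time passes only in rows, so rows that repeat a pose let the fingers close, or fill a call up. It gives the time, the measured TCP pose, the force and the opening at its end, in the units of the state.
- get_obs(): the state, without advancing time (a new reading comes with each control period).
- camera(name): name is "side" or "top"; returns a dict with "frame" (384x512x3 uint8, red, green, blue), "depth" (384x512 float32, mm along the optical axis (not along the pixel's ray), 0 where there is no reading), "mtx" (3x3 intrinsics, pixels), "k1" (the pictures are not rectified: a ray, as slopes to the right and down, at radius r is drawn at 1 + k1 r^2 times it, then the intrinsics apply), "R" (3x3) and "t" (3): a world point X has camera coordinates R X + t. Camera axes: x right, y down, z forward; pixel columns grow to the right and rows downward; lengths in mm; the calibration is good to about 2 mm. A picture is of the moment at which its call begins.
- hand_in(): hands the job in, once; it reports no verdict.
The state is a dict: "clock": time; "joint_positions": joint angles; "dq": joint speeds; "joint_torque": joint torques, N m; "tool_pos": TCP position; "ee_rot": TCP orientation; "wrist_force": force on the tool from outside, world axes, zero at the start; "torque": the same for the moment, N m; "grip_width": finger opening in mm.
Only numpy, scipy, OpenCV 4.12 (cv2) and the standard library are available. Lean on these libraries where they do the work, as an engineer would, in place of code of your own. Each camera call takes 0.05 s, during which the arm holds its last target.

## Working session

There is one attempt and no reset: what is moved stays moved. The work goes in short steps, Python scripts to look and compute and a shell command to move; the robot and the scene stay as the last step left them, time stands still between calls to the robot, and variables do not carry over. Pictures are saved under pics/ and viewed, and the job is handed in when it is done.

```bash
ls; mkdir -p pics; python3 - <<'E'
from cell import get_obs, camera
import cv2,numpy as np
o=get_obs();print({k:np.round(v,3).tolist() for k,v in o.items()})
for n in("side","top"):
    c=camera(n);cv2.imwrite(f"pics/{n}0.png",cv2.cvtColor(c["frame"],cv2.COLOR_RGB2BGR));np.savez(f"{n}0.npz",**c)
    print(n,c["mtx"].tolist(),c["k1"],np.round(c["R"],3).tolist(),np.round(c["t"]).tolist(),np.round(-np.array(c["R"]).T@c["t"]))
E
```

```text
pics
{'clock': 0.0, 'joint_positions': [1.244, 0.69, -0.194, 1.566, 0.157, 0.903, -0.215], 'dq': [-0.002, 0.0, -0.001, -0.0, -0.001, 0.001, 0.001], 'joint_torque': [0.001, -52.756, -1.267, -15.343, -0.053, 0.007, 0.0], 'tool_pos': [220.328, -584.191, 237.94], 'ee_rot': [-3.089, -0.563, 0.001], 'wrist_force': [0.065, 0.253, 0.163], 'torque': [-0.039, -0.049, 0.045], 'grip_width': 88.366}
side [[398.88091704877155, 0.0, 250.20231185870838], [0.0, 398.88091704877155, 192.9680107146352], [0.0, 0.0, 1.0]] 0.026453653067861797 [[-0.792, -0.61, -0.011], [-0.377, 0.504, -0.777], [0.479, -0.611, -0.63]] [406.0, 324.0, 1128.0] [-97. 774. 966.]
top [[398.8555822856079, 0.0, 256.64632454570375], [0.0, 398.8555822856079, 187.80045566391297], [0.0, 0.0, 1.0]] -0.07666824116782579 [[-0.017, -1.0, 0.011], [-0.991, 0.015, -0.134], [0.133, -0.013, -0.991]] [-14.0, 518.0, 1284.0] [ 342.   -5. 1342.]
```

View pics/side0.png

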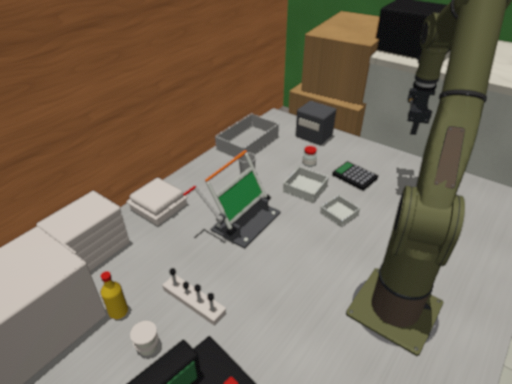

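View pics/top0.png

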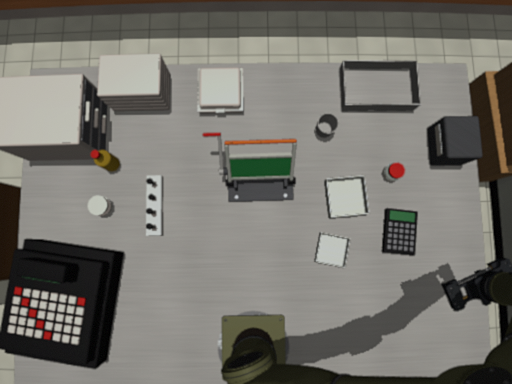

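```bash
cat > h.py <<'E'
import numpy as np,cv2
from scipy.spatial.transform import Rotation as Ro
def load(n): return dict(np.load(n))
def slopes(c,uv):
    uv=np.atleast_2d(np.float64(uv));K=c["mtx"]
    d=(uv-[K[0,2],K[1,2]])/[K[0,0],K[1,1]]
    s=d.copy()
    for _ in range(20): s=d/(1+float(c["k1"])*(s**2).sum(1,keepdims=True))
    return s
def ray(c,uv):
    s=slopes(c,uv);d=np.c_[s,np.ones(len(s))]@c["R"]
    return -c["R"].T@c["t"],d
def plane(c,uv,z):
    o,d=ray(c,uv);return o+d*((z-o[2])/d[:,2])[:,None]
def cloud(c):
    h,w=c["depth"].shape;u,v=np.meshgrid(np.arange(w),np.arange(h))
    s=slopes(c,np.c_[u.ravel(),v.ravel()]);P=np.c_[s,np.ones(len(s))]*c["depth"].reshape(-1,1)
    return ((P-c["t"])@c["R"]).reshape(h,w,3)
def proj(c,X):
    P=np.atleast_2d(X)@c["R"].T+c["t"];s=P[:,:2]/P[:,2:];r=(s**2).sum(1,keepdims=True)
    s=s*(1+float(c["k1"])*r);return s*[c["mtx"][0,0],c["mtx"][1,1]]+c["mtx"][:2,2]
def two(c1,p1,c2,p2):
    o1,d1=ray(c1,p1);o2,d2=ray(c2,p2);d1=d1[0];d2=d2[0]
    A=np.c_[d1,-d2];t=np.linalg.lstsq(A,o2-o1,rcond=None)[0]
    a=o1+t[0]*d1;b=o2+t[1]*d2;return (a+b)/2,np.linalg.norm(a-b)
def shot(tag):
    from cell import camera
    for n in("side","top"):
        c=camera(n);np.savez(f"{n}{tag}.npz",**c)
def crop(n,x0,y0,x1,y1,k,out):
    f=load(n)["frame"][y0:y1,x0:x1];cv2.imwrite(out,cv2.cvtColor(cv2.resize(f,None,fx=k,fy=k,interpolation=cv2.INTER_CUBIC),cv2.COLOR_RGB2BGR))
E
python3 - <<'E'
from h import *
crop("top0.npz",80,110,310,250,3,"pics/c1.png")
crop("side0.npz",100,140,300,340,3,"pics/c2.png")
t=load("top0.npz");s=load("side0.npz")
for nm,c in(("top",t),("side",s)):
    f=c["frame"].astype(int);P=cloud(c);print(nm)
    R,G,B=f[...,0],f[...,1],f[...,2]
    hsv=cv2.cvtColor(c["frame"],cv2.COLOR_RGB2HSV)
    # orange rail
    H,S,V=cv2.split(hsv)
    for nme,m in(("orange",(H>5)&(H<16)&(S>150)&(V>120)),("red",((H<5)|(H>174))&(S>150)&(V>100)),("green",(H>45)&(H<80)&(S>100))):
        n,l,st,ce=cv2.connectedComponentsWithStats(m.astype(np.uint8),connectivity=8)
        for i in range(1,n):
            if st[i,4]>12:
                pts=P[l==i];ok=np.isfinite(pts).all(1)&(c["depth"][l==i]>0)
                print(nme,st[i].tolist(),np.round(np.median(pts[ok],0)) if ok.any() else None)
E
```

```text
top
orange [225, 139, 71, 5, 205] [629. -31. 217.]
red [203, 133, 17, 3, 47] [660. 111. 188.]
red [91, 150, 8, 8, 53] [613. 474. 160.]
red [389, 163, 15, 15, 173] [ 565. -480.   71.]
red [14, 287, 8, 8, 50] [205. 691. 168.]
red [22, 298, 7, 8, 47] [174. 666. 170.]
red [77, 298, 8, 8, 51] [175. 495. 170.]
red [29, 309, 7, 8, 50] [141. 643. 169.]
red [36, 320, 8, 8, 49] [109. 620. 169.]
red [44, 332, 7, 7, 47] [ 78. 596. 169.]
green [230, 158, 61, 19, 985] [573. -33. 114.]
green [389, 210, 27, 12, 246] [ 416. -507.   26.]
side
orange [206, 150, 40, 31, 95] [626. -37. 216.]
red [305, 147, 11, 7, 67] [ 562. -468.   68.]
red [184, 187, 11, 8, 19] [657. 124. 187.]
red [101, 272, 9, 9, 62] [609. 480. 159.]
red [224, 377, 14, 7, 68] [179. 495. 167.]
green [284, 0, 111, 106, 2872] [ 1506. -1948.   109.]
green [418, 0, 33, 5, 92] [  574. -1947.   334.]
green [499, 1, 13, 40, 341] [  207. -1950.   253.]
green [336, 163, 16, 11, 83] [ 415. -494.   24.]
green [219, 172, 42, 48, 980] [573. -22. 114.]
green [166, 361, 31, 23, 386] [237. 555. 219.]
```

```bash
sleep 1
```

```text
(no output)
```

View pics/c1.png

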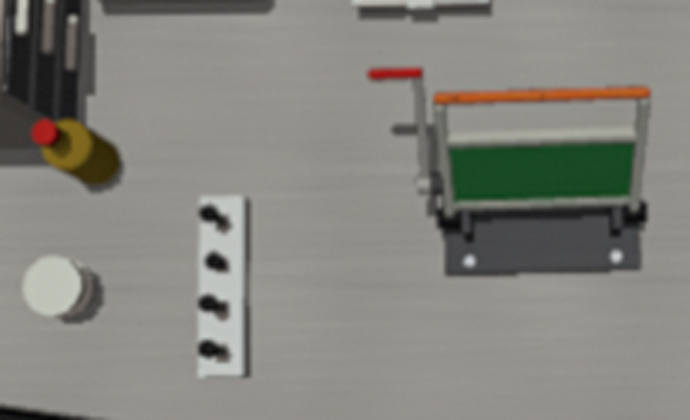

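View pics/c2.png

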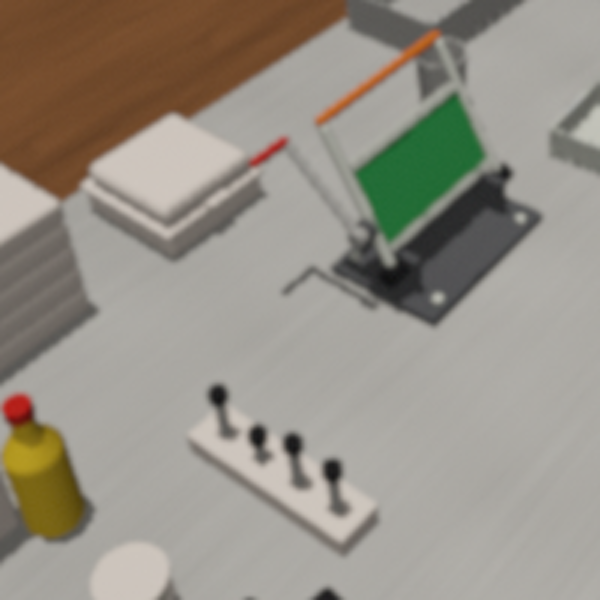

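```bash
python3 - <<'E'
from h import *
t=load("top0.npz");s=load("side0.npz")
def hs(c): return cv2.split(cv2.cvtColor(c["frame"],cv2.COLOR_RGB2HSV))
# rail & bar by plane casting
def mask(c,nm):
    H,S,V=hs(c)
    return (H>5)&(H<16)&(S>150)&(V>100) if nm=="o" else ((H<5)|(H>174))&(S>140)&(V>80)
for c,box in((t,(200,125,310,150)),(s,(170,145,260,200))):
    for nm,z in(("o",212),("r",185)):
        m=mask(c,nm);mm=np.zeros_like(m);x0,y0,x1,y1=box;mm[y0:y1,x0:x1]=m[y0:y1,x0:x1]
        v,u=np.nonzero(mm);X=plane(c,np.c_[u,v],z);ce=X.mean(0);e=np.linalg.svd(X-ce)[2][0]
        q=(X-ce)@e;ang=np.degrees(np.arctan2(e[1],e[0]));print(nm,ce.round(1),"len",np.ptp(q).round(1),"ends",(ce+e*q.min()).round(),(ce+e*q.max()).round(),"ang",ang.round(2),len(u))
# pins: dark blobs
def blobs(c,box,T):
    x0,y0,x1,y1=box;g=c["frame"].max(2);m=np.zeros(g.shape,np.uint8);m[y0:y1,x0:x1]=g[y0:y1,x0:x1]<T
    n,l,st,ce=cv2.connectedComponentsWithStats(m)
    return [(ce[i],st[i,4]) for i in range(1,n) if st[i,4]>5]
bs=blobs(s,(160,260,230,315),60);bt=blobs(t,(146,176,163,236),50)
for b in bs:print("side",b)
for b in bt:print("top",b)
# block outline & dishes in top
f=t["frame"];g=f.min(2)
for z,T,box in((25,195,(130,165,175,245)),):
    x0,y0,x1,y1=box;m=np.zeros(g.shape,np.uint8);m[y0:y1,x0:x1]=g[y0:y1,x0:x1]>T
    m=cv2.morphologyEx(m,cv2.MORPH_CLOSE,np.ones((9,9)))
    cn=max(cv2.findContours(m,0,2)[0],key=cv2.contourArea);X=plane(t,cn[:,0,:],z)[:,:2].astype(np.float32);print("block",cv2.minAreaRect(X))
    np.save("blk.npy",X)
for nm,box in(("dish1",(315,165,378,225)),("dish2",(305,225,360,275))):
    P=cloud(t)[box[1]:box[3],box[0]:box[2]].reshape(-1,3);X=P[P[:,2]>22][:,:2].astype(np.float32);print(nm,cv2.minAreaRect(X),P[:,2].max())
crop("top0.npz",310,120,430,260,4,"pics/c3.png")
E
```

```text
o [629.9 -31.3 212. ] len 203.8 ends [ 631. -134.  212.] [628.  70. 212.] ang 90.85 205
r [661.3 112.6 185. ] len 47.8 ends [661. 137. 185.] [661.  90. 185.] ang -90.1 49
o [766.8   2.8 212. ] len 267.5 ends [851.  38. 212.] [604. -65. 212.] ang -157.32 707
r [659.1 121.  185. ] len 44.2 ends [659. 143. 185.] [659.  99. 185.] ang -89.56 22
side (array([172.5, 271.5]), np.int32(20))
side (array([185.52941176, 285.17647059]), np.int32(17))
side (array([197.42105263, 287.89473684]), np.int32(19))
side (array([210.42857143, 296.38095238]), np.int32(21))
top (array([150.23809524, 181.47619048]), np.int32(21))
top (array([151.47368421, 196.89473684]), np.int32(19))
top (array([150.04545455, 211.09090909]), np.int32(22))
top (array([149.81818182, 225.95454545]), np.int32(22))
block ((413.68341064453125, 335.5793151855469), (0.0, 0.0), 0.0)
dish1 ((457.5949401855469, -191.03811645507812), (144.79873657226562, 413.7020263671875), 12.656578063964844) 1341.5732611637081
dish2 ((333.20501708984375, -163.6110076904297), (313.3010559082031, 98.899169921875), 77.61042785644531) 1341.5732611637081
```

View pics/c3.png

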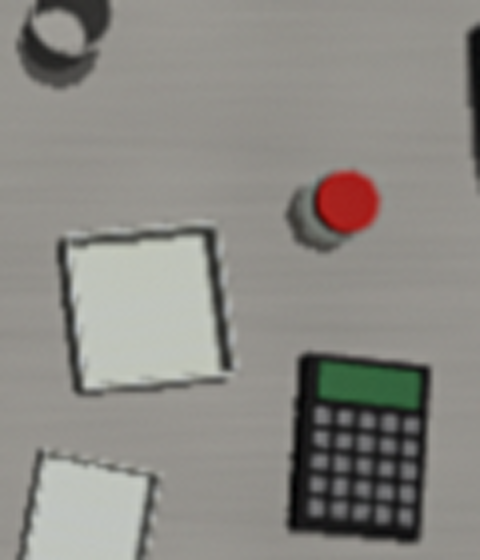

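```bash
python3 - <<'E'
from h import *
t=load("top0.npz");s=load("side0.npz")
S=[(172.5,271.5),(185.53,285.18),(197.42,287.9),(210.43,296.38)];T=[(150.24,181.48),(151.47,196.9),(150.05,211.1),(149.8,225.95)]
for i,(a,b) in enumerate(zip(S,T)):
    z=56 if i==1 else 80
    X,e=two(s,a,t,b);print(X.round(1),e.round(1),"plane top",plane(t,b,z).round(1),"side",plane(s,a,z).round(1))
for nm,box in(("dish1",(315,165,378,225)),("dish2",(305,225,360,275))):
    x0,y0,x1,y1=box
    m=np.zeros(t["depth"].shape,np.uint8);m[y0:y1,x0:x1]=t["frame"][y0:y1,x0:x1].min(2)>178
    m=cv2.morphologyEx(m,cv2.MORPH_OPEN,np.ones((3,3)))
    cn=max(cv2.findContours(m,0,2)[0],key=cv2.contourArea);print(nm,cv2.minAreaRect(plane(t,cn[:,0],4)[:,:2].astype(np.float32)))
    D=t["depth"];P=cloud(t);mm=np.zeros_like(m,bool);mm[y0:y1,x0:x1]=1;mm&=(D>0)&(P[...,2]>20)&(P[...,2]<60);X=P[mm]
    print(cv2.minAreaRect(X[:,:2].astype(np.float32)),X[:,2].max(),len(X))
P=cloud(t);x0,y0,x1,y1=140,170,170,240
mm=np.zeros(P.shape[:2],bool);mm[y0:y1,x0:x1]=1;mm&=(t["depth"]>0)&(P[...,2]>14)&(P[...,2]<34);X=P[mm];print("blk",cv2.minAreaRect(X[:,:2].astype(np.float32)),np.median(X[:,2]))
# plate stack extent
mm=np.zeros(P.shape[:2],bool);mm[60:118,190:250]=1;mm&=(t["depth"]>0)&(P[...,2]>12);X=P[mm];print("plates",X.min(0),X.max(0))
R=Ro.from_rotvec([-3.089,-.563,0.001]).as_matrix();print(R.round(3))
E
```

```text
[540.  322.6  74. ] 4.6 plane top [[537.2 319.6  80. ]] side [[537.9 326.6  80. ]]
[492.1 323.2  50.1] 3.0 plane top [[490.1 320.8  56. ]] side [[489.7 326.8  56. ]]
[444.1 321.4  73.2] 3.7 plane top [[442.  318.5  80. ]] side [[441.7 325.6  80. ]]
[396.6 321.1  73.9] 3.3 plane top [[395.  318.6  80. ]] side [[394.7 324.9  80. ]]
dish1 ((483.24517822265625, -322.38079833984375), (115.71565246582031, 113.45458984375), 4.707437038421631)
((486.6597900390625, -320.9167175292969), (131.21084594726562, 133.30743408203125), 4.153615951538086) 52.660227222123744 350
dish2 ((308.8649597167969, -267.81585693359375), (82.9303970336914, 86.6700210571289), 77.927001953125)
((310.4302673339844, -267.08392333984375), (101.43705749511719, 98.91680908203125), 77.5404281616211) 43.20229421757061 169
blk ((467.7794189453125, 320.79266357421875), (200.82928466796875, 52.366607666015625), 0.4152848422527313) 25.17897412260226
plates [773.81757546  21.77203032  12.07041342] [937.71651769 176.98331944  76.98689723]
[[ 0.936  0.353 -0.001]
 [ 0.353 -0.936  0.002]
 [-0.    -0.002 -1.   ]]
```

```bash
cat > d.py <<'E'
# usage: d.py x y z yaw(rad; tool x axis heading, tool z down) [tilt rotvec world]
import sys,numpy as np
from cell import get_obs
from scipy.spatial.transform import Rotation as Ro
a=[float(v) for v in sys.argv[1:]]
o=get_obs();R=Ro.from_rotvec(o["ee_rot"])
T=Ro.from_euler("z",a[3])*Ro.from_rotvec([np.pi,0,0])
if len(a)>4: T=Ro.from_rotvec(a[4:7])*T
d=R.inv().apply(np.array(a[:3])-o["tool_pos"])/10
print("shift cm",d.round(2),"w",(R.inv()*T).as_rotvec().round(3),"|",o["clock"],np.round(o["tool_pos"],1),np.round(o["wrist_force"],1),round(float(o["grip_width"]),1),"q",np.round(o["joint_positions"],2))
E
python3 d.py 450 -300 240 0; python3 d.py 440 0 240 0
```

```text
shift cm [ 31.52 -18.49  -0.17] w [-0.002  0.     0.361] | 0.1 [ 220.4 -584.2  238. ] [-0.1  0.1 -0.3] 88.1 q [ 1.24  0.69 -0.19  1.57  0.16  0.9  -0.22]
shift cm [ 41.18 -46.91  -0.13] w [-0.002  0.     0.361] | 0.1 [ 220.4 -584.2  238. ] [-0.1  0.1 -0.3] 88.1 q [ 1.24  0.69 -0.19  1.57  0.16  0.9  -0.22]
```

```bash
python3 -m handwheel '[4,-2,0,0,0,0.05, 8.5,-5,0,0,0,0.12, 13,-7.6,0,0,0,0.18, 17.5,-10.3,0,0,0,0.24, 22,-13,0,0,0,0.3, 26,-15.3,0,0,0,0.361, 29.5,-17.3,0,0,0,0.361, 31.5,-18.5,0,0,0,0.361]' 5; python3 d.py 460 130 200 0
```

```text
clock: 1.1
tool_pos: [451.3, -297.4, 238.0]
ee_rot: [-3.139, -0.005, 0.001]
wrist_force: [-0.8, -0.2, 1.4]
grip_width: 50.2
shift cm [  1.01 -42.73   3.91] w [-0.003  0.001  0.003] | 1.1 [ 451.3 -297.4  238. ] [-0.8 -0.2  1.4] 50.2 q [ 0.53  0.58 -0.05  1.83  0.04  0.74 -1.11]
```

```bash
python3 -m handwheel '[0,-6,0,0,0,0, 0,-12,0,0,0,0, 0,-18,0,0,0,0, 0,-24,1,0,0,0, 0.5,-30,2,0,0,0, 1,-36,3,0,0,0, 1,-42,4,0,0,0, 1,-46,4,0,0,0]'; python3 d.py 491.5 321.5 130 0
```

```text
clock: 2.1
tool_pos: [458.7, 166.0, 198.3]
ee_rot: [-3.139, -0.011, 0.004]
wrist_force: [-0.3, -0.0, 0.1]
grip_width: 50.0
shift cm [  3.4  -15.51   6.87] w [-0.003  0.002  0.007] | 2.1 [458.7 166.  198.3] [-0.3 -0.   0.1] 50.0 q [-0.45  0.58  0.02  2.02 -0.03  0.55 -1.98]
```

```bash
python3 -m handwheel '[0.7,-4,1,0,0,0, 1.4,-8,2.5,0,0,0, 2.4,-12,4.5,0,0,0, 3.4,-15.5,6.8,0,0,0, 3.4,-15.5,6.8,-0.003,0.002,0.007, 3.4,-15.5,6.8,-0.003,0.002,0.007, 3.4,-15.5,6.8,-0.003,0.002,0.007, 3.4,-15.5,6.8,-0.003,0.002,0.007]'; python3 d.py 491.5 321.5 36 0
python3 - <<'E'
from h import *
shot("1");crop("top1.npz",100,140,220,250,5,"pics/t1.png");crop("side1.npz",110,200,270,330,4,"pics/s1.png")
E
```

```text
clock: 3.1
tool_pos: [491.9, 320.4, 131.4]
ee_rot: [-3.142, 0.003, -0.0]
wrist_force: [0.3, 0.9, 0.0]
grip_width: 49.9
shift cm [-0.04 -0.11  9.54] w [-0.    -0.    -0.002] | 3.1 [491.9 320.4 131.4] [0.3 0.9 0. ] 49.9 q [-0.69  0.78  0.05  1.78 -0.07  0.57 -2.17]
```

View pics/s1.png

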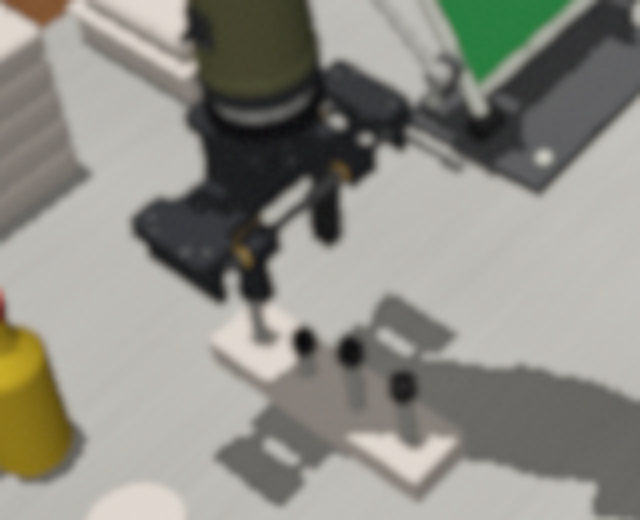

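View pics/t1.png

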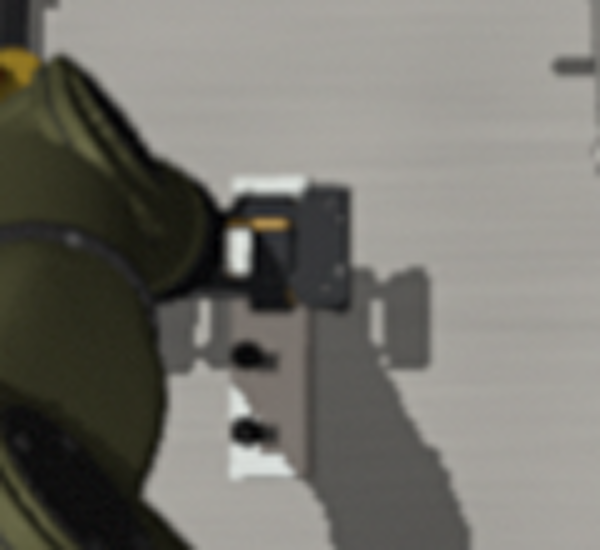

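```bash
python3 -m handwheel '[0,0,2,0,0,0, 0,-0.1,4,0,0,0, 0,-0.1,6,0,0,0, 0,-0.1,8,0,0,0, 0,-0.1,9.5,0,0,0, 0,-0.1,9.5,0,0,0, 0,-0.1,9.5,0,0,0, 0,-0.1,9.5,0,0,0]' && python3 -m handwheel '[0,0,0,0,0,0, 0,0,0,0,0,0, 0,0,0,0,0,0, 0,0,0,0,0,0, 0,0,0,0,0,0, 0,0,0,0,0,0, 0,0,0,0,0,0, 0,0,0,0,0,0]' 0
```

```text
clock: 4.2
tool_pos: [492.3, 322.1, 36.9]
ee_rot: [-3.141, 0.002, -0.002]
wrist_force: [0.3, -0.5, 0.2]
grip_width: 50.0
clock: 5.2
tool_pos: [492.4, 322.1, 37.0]
ee_rot: [-3.141, 0.002, -0.002]
wrist_force: [-0.2, 1.0, 1.0]
grip_width: 18.3
```

```bash
python3 -m handwheel '[0,0,-1,0,0,0, 0,0,-2,0,0,0, 0,0,-4,0,0,0, 0,0,-6.5,0,0,0, 0,0,-9,0,0,0, 0,0,-12,0,0,0, 0,0,-14,0,0,0, 0,0,-14,0,0,0]'; python3 d.py 430 0 220 0
python3 - <<'E'
from h import *
shot("2");crop("side2.npz",110,180,270,330,4,"pics/s2.png")
E
```

```text
clock: 6.2
tool_pos: [493.1, 322.6, 179.0]
ee_rot: [-3.138, 0.002, -0.007]
wrist_force: [0.9, -0.3, -1.0]
grip_width: 18.2
shift cm [-6.24 32.25 -4.24] w [-0.003 -0.005 -0.001] | 6.2 [493.1 322.6 179. ] [ 0.9 -0.3 -1. ] 18.2 q [-0.69  0.71  0.06  1.75 -0.06  0.67 -2.17]
```

View pics/s2.png

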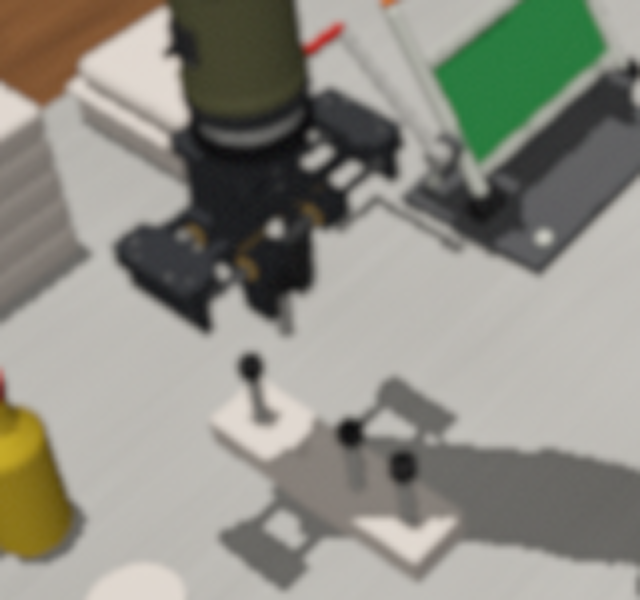

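Side view: the short pin is held (shaft at about crop (285,315)), and the three long pins remain in the block. Carrying it to the dish.

```bash
python3 -m handwheel '[-1,4.5,0,0,0,0, -2.5,9.5,-0.5,0,0,0, -4,15,-1.5,0,0,0, -5,20.5,-2.5,0,0,0, -6,26,-3.5,0,0,0, -6,32,-4,0,0,0, -6,38,-4,0,0,0, -6,43,-4,0,0,0]' && python3 d.py 485 -320 200 0
```

```text
clock: 7.3
tool_pos: [430.3, -110.4, 215.7]
ee_rot: [-3.141, 0.004, 0.001]
wrist_force: [1.3, 0.1, -0.6]
grip_width: 18.2
shift cm [ 5.53 20.94  1.55] w [-0.001  0.001 -0.003] | 7.3 [ 430.3 -110.4  215.7] [ 1.3  0.1 -0.6] 18.2 q [ 0.18  0.5  -0.04  2.12  0.04  0.52 -1.47]
```

```bash
python3 -m handwheel '[1,5,0,0,0,0, 2.5,10,0,0,0,0, 4,15,0.5,0,0,0, 5.5,19.5,2,0,0,0, 5.5,21,5,0,0,0, 5.5,21,9,0,0,0, 5.5,21,12,0,0,0, 5.5,21,12,0,0,0]' && python3 d.py 485 -320 38 0
python3 - <<'E'
from h import *
shot("3");crop("top3.npz",290,120,430,250,4,"pics/t3.png");crop("side3.npz",250,130,390,240,4,"pics/s3.png")
E
```

```text
clock: 8.3
tool_pos: [482.4, -319.1, 92.5]
ee_rot: [-3.137, 0.004, 0.011]
wrist_force: [-0.8, 1.0, -0.1]
grip_width: 17.9
shift cm [0.3  0.12 5.45] w [-0.005  0.007 -0.002] | 8.3 [ 482.4 -319.1   92.5] [-0.8  1.  -0.1] 17.9 q [ 0.54  0.84 -0.06  1.82  0.09  0.5  -1.15]
```

View pics/s3.png

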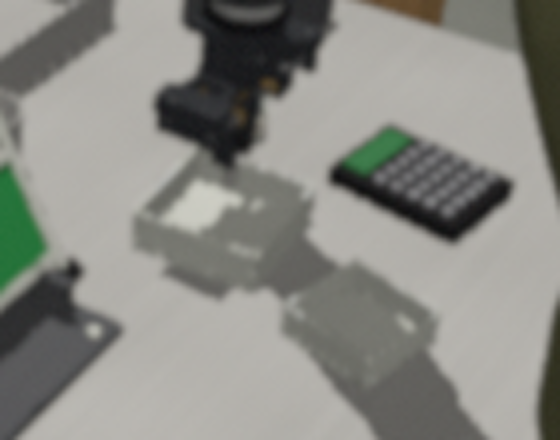

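```bash
python3 - <<'E'
from h import *
s=load("side3.npz")
for X in([482,-319,92],[485,-321,4],[485,-321,45],[485,-256,45],[485,-386,45],[550,-321,45],[420,-321,45]):print(X,((proj(s,X)[0]-[250,130])*4).round())
E
```

```text
[482, -319, 92] [233. 155.]
[485, -321, 4] [224. 227.]
[485, -321, 45] [227. 193.]
[485, -256, 45] [190. 227.]
[485, -386, 45] [262. 161.]
[550, -321, 45] [170. 169.]
[420, -321, 45] [287. 218.]
```

```bash
python3 -m handwheel '[0.3,0.1,1.5,0,0,0, 0.3,0.1,3,0,0,0, 0.3,0.1,4.2,0,0,0, 0.3,0.1,4.9,0,0,0, 0.3,0.1,4.9,0,0,0, 0.3,0.1,4.9,0,0,0, 0.3,0.1,4.9,0,0,0, 0.3,0.1,4.9,0,0,0]' && python3 -m handwheel '[0,0,0,0,0,0, 0,0,0,0,0,0, 0,0,0,0,0,0, 0,0,0,0,0,0, 0,0,-2,0,0,0, 0,0,-5,0,0,0, 0,0,-9,0,0,0, 0,0,-13,0,0,0]' 4.5 && python3 d.py 450 -100 240 0
```

```text
clock: 9.4
tool_pos: [487.7, -321.5, 46.8]
ee_rot: [-3.141, 0.004, 0.001]
wrist_force: [0.2, -0.1, -0.9]
grip_width: 18.2
clock: 10.4
tool_pos: [487.8, -321.6, 179.4]
ee_rot: [-3.141, 0.004, -0.0]
wrist_force: [-0.1, -0.0, 0.0]
grip_width: 45.0
shift cm [ -3.84 -22.15  -6.06] w [-0.    -0.    -0.003] | 10.4 [ 487.8 -321.6  179.4] [-0.1 -0.   0. ] 45.0 q [ 0.55  0.71 -0.07  1.75  0.08  0.68 -1.14]
```

```bash
python3 -m handwheel '[-0.5,-4,-1,0,0,0, -2,-9,-3,0,0,0, -3,-14,-5,0,0,0, -4,-20,-7,0,0,0, -4,-26,-8,0,0,0, -4,-32,-8,0,0,0, -4,-37,-8,0,0,0, -4,-40,-8,0,0,0]' 0 
python3 - <<'E'
from h import *
shot("4");crop("top4.npz",290,120,430,250,4,"pics/t4.png");crop("side4.npz",250,130,390,240,4,"pics/s4.png")
E
python3 d.py 690 117 290 0;python3 d.py 690 117 290 1.57;python3 d.py 690 117 290 -1.57
```

```text
clock: 11.4
tool_pos: [448.6, 81.5, 260.9]
ee_rot: [-3.14, -0.002, -0.003]
wrist_force: [0.6, -0.5, -0.8]
grip_width: 0.1
shift cm [24.14 -3.35 -2.86] w [-0.003 -0.002  0.005] | 11.5 [448.8  82.4 260.7] [ 0.2 -0.1 -0.4] 0.6 q [-0.25  0.44 -0.04  2.03  0.02  0.67 -1.87]
shift cm [24.14 -3.35 -2.86] w [-0.    -0.004 -1.565] | 11.5 [448.8  82.4 260.7] [ 0.2 -0.1 -0.4] 0.6 q [-0.25  0.44 -0.04  2.03  0.02  0.67 -1.87]
shift cm [24.14 -3.35 -2.86] w [-0.004  0.     1.575] | 11.5 [448.8  82.4 260.7] [ 0.2 -0.1 -0.4] 0.6 q [-0.25  0.44 -0.04  2.03  0.02  0.67 -1.87]
```

View pics/t4.png

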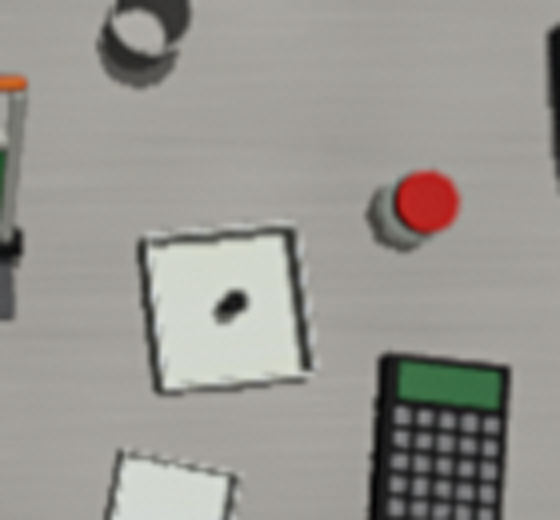

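```bash
python3 -m handwheel '[2,-0.5,-1,0,0,-0.17, 6,-1,-2,0,0,-0.35, 10,-1.5,-2,0,0,-0.53, 14,-2,-2,0,0,-0.71, 18,-2.5,-2,0,0,-0.89, 22,-3,-2,0,0,-1.07, 25,-3.4,-2,0,0,-1.25, 26.1,-3.4,-2,0,0,-1.43]' && python3 d.py 706 117 240 1.57;  python3 d.py 706 117 163 1.57
```

```text
clock: 12.5
tool_pos: [711.0, 114.9, 281.5]
ee_rot: [2.364, 2.068, 0.005]
wrist_force: [-0.3, 0.9, -0.0]
grip_width: 0.4
shift cm [ 0.14 -0.53  4.15] w [ 0.003 -0.002 -0.132] | 12.5 [711.  114.9 281.5] [-0.3  0.9 -0. ] 0.4 q [-0.04  0.81 -0.42  1.17  0.32  1.22 -0.58]
shift cm [ 0.12 -0.55 11.85] w [ 0.003 -0.002 -0.132] | 12.5 [711.  114.9 281.5] [-0.3  0.9 -0. ] 0.4 q [-0.04  0.81 -0.42  1.17  0.32  1.22 -0.58]
```

```bash
python3 -m handwheel '[0,0,1.5,0,0,-0.132, 0.1,0,3.5,0,0,-0.132, 0.1,0,6,0,0,-0.132, 0.1,0,8.5,0,0,-0.132, 0.1,0,10.5,0,0,-0.132, 0.1,0,11.8,0,0,-0.132, 0.1,0,11.8,0,0,-0.132, 0.1,0,11.8,0,0,-0.132]' 
python3 - <<'E'
from h import *
shot("5");crop("top5.npz",180,100,320,210,4,"pics/t5.png");crop("side5.npz",150,120,300,260,4,"pics/s5.png")
E
python3 d.py 690 117 163 1.57
```

```text
clock: 13.5
tool_pos: [712.1, 116.2, 164.5]
ee_rot: [2.222, 2.219, 0.007]
wrist_force: [0.2, -0.2, 0.3]
grip_width: 0.7
shift cm [ 0.07 -2.21  0.15] w [ 0.005 -0.002 -0.   ] | 13.6 [712.1 116.3 164.6] [ 0.3 -0.3  0.2] 0.4 q [-0.03  0.93 -0.42  1.3   0.4   1.   -0.52]
```

View pics/s5.png

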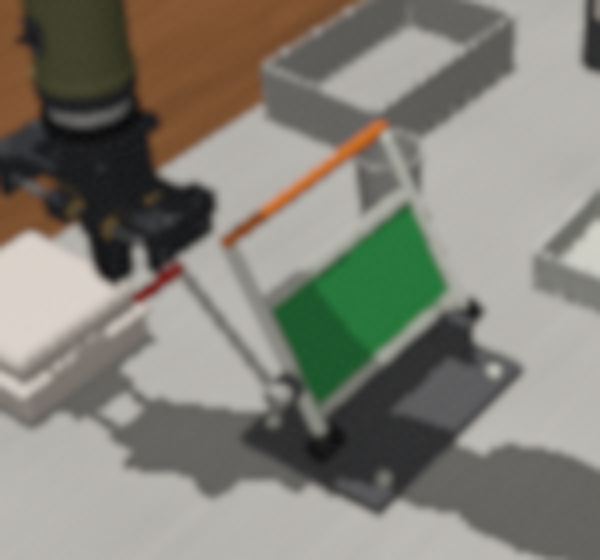

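View pics/t5.png

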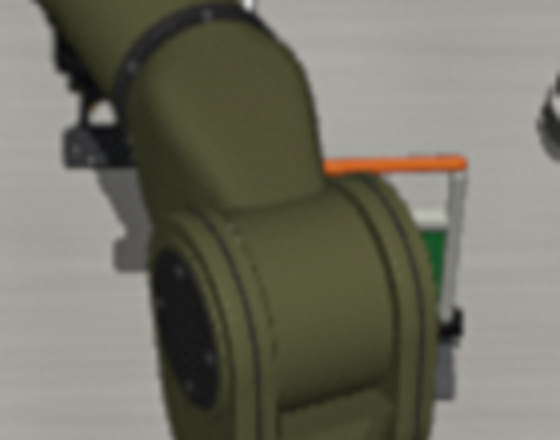

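```bash
python3 -m handwheel '[0,-1.2,0,0,0,0, 0,-2.2,-0.2,0,0,0, 0,-3.4,-0.9,0,0,0, 0,-4.6,-1.8,0,0,0, 0,-5.8,-2.5,0,0,0, 0,-7,-3.1,0,0,0, 0,-8.2,-3.5,0,0,0, 0,-9.4,-3.9,0,0,0]' 
python3 - <<'E'
from h import *
shot("6");crop("side6.npz",150,120,300,260,4,"pics/s6.png")
E
python3 d.py 617 117 204 1.57
```

```text
clock: 14.6
tool_pos: [616.2, 116.2, 202.9]
ee_rot: [2.222, 2.22, 0.004]
wrist_force: [1.7, 0.6, 1.0]
grip_width: 0.5
shift cm [ 0.06  0.12 -0.08] w [ 0.002 -0.001  0.001] | 14.7 [615.8 116.4 203.1] [ 0.3 -0.   0.9] 0.8 q [-0.02  0.76 -0.44  1.59  0.39  0.88 -0.6 ]
```

View pics/s6.png

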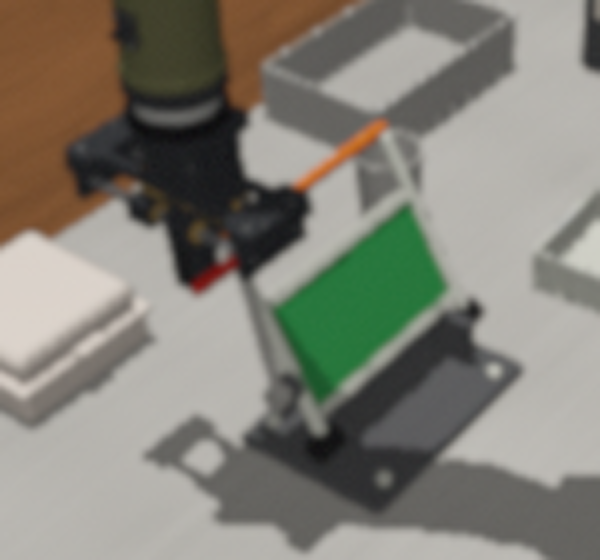

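The bar (crop ~(210,275)) is riding forward on the finger as planned. Continuing past dead centre.

```bash
python3 -m handwheel '[0,-1,-0.1,0,0,0, 0,-2,-0.3,0,0,0, 0,-3,-0.3,0,0,0, 0,-4,-0.3,0,0,0, 0,-5,-0.3,0,0,0, 0,-6,-0.2,0,0,0, 0,-7,0,0,0,0, 0,-8,0,0,0,0]' 
python3 - <<'E'
from h import *
shot("7");crop("side7.npz",150,120,300,260,4,"pics/s7.png")
E
python3 d.py 617 117 204 1.57
```

```text
clock: 15.7
tool_pos: [534.9, 116.4, 202.8]
ee_rot: [2.221, 2.221, 0.003]
wrist_force: [0.6, -0.0, 0.5]
grip_width: 0.3
shift cm [ 0.05  8.26 -0.1 ] w [ 0.001 -0.001  0.002] | 15.8 [534.5 116.4 203. ] [-0.6  0.4 -0.1] 0.4 q [-0.04  0.66 -0.44  1.83  0.4   0.73 -0.69]
```

View pics/s7.png

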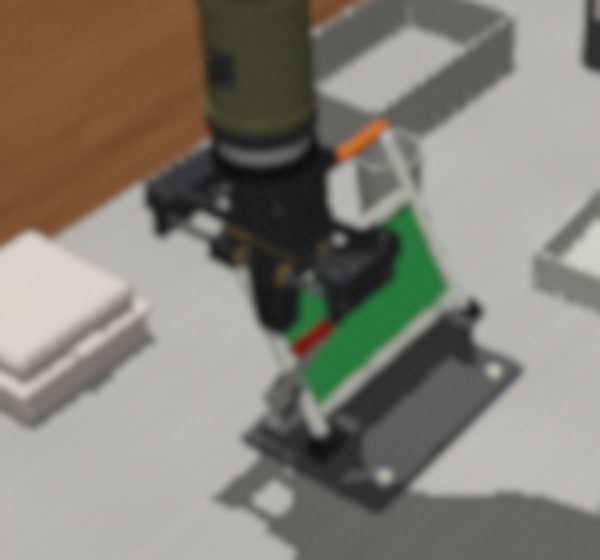

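```bash
python3 -m handwheel '[0,0.5,-1,0,0,0, 0,1,-2,0,0,0, 0,1.5,-4,0,0,0, 0,2,-6,0,0,0, -1,2.5,-7,0,0,0, -4,3,-7,0,0,0, -8,4,-7,0,0,0, -12,5,-7,0,0,0]' 8.8
python3 - <<'E'
from h import *
shot("8");crop("side8.npz",150,120,300,260,4,"pics/s8.png")
E
python3 d.py 629 -31 290 1.57
```

```text
clock: 16.8
tool_pos: [584.9, -5.8, 273.0]
ee_rot: [2.221, 2.222, 0.001]
wrist_force: [0.5, -0.8, 0.7]
grip_width: 78.3
shift cm [-1.92  4.37 -1.75] w [ 0.001  0.004 -0.008] | 16.9 [585.5 -11.5 272.3] [-0.2 -1.  -0.2] 86.6 q [ 0.22  0.63 -0.48  1.64  0.34  0.96 -0.39]
```

View pics/s8.png

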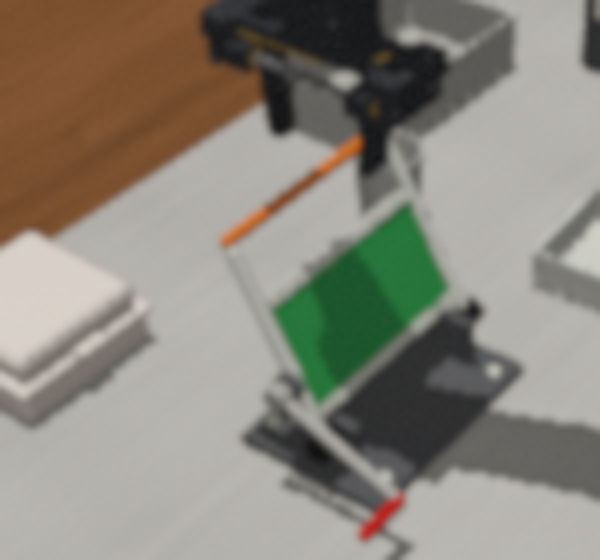

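```bash
python3 - <<'E'
from h import *
s=load("side8.npz");H,S,V=cv2.split(cv2.cvtColor(s["frame"],cv2.COLOR_RGB2HSV))
m=((H<5)|(H>174))&(S>150)&(V>90);m[:235]=0;m[262:]=0;m[:,:230]=0;m[:,265:]=0
v,u=np.nonzero(m);P=cloud(s)[v,u];print(len(u),np.median(P,0).round(1),plane(s,[[u.mean(),v.mean()]],51).round(1))
g=np.array([[538,-31,0]]);
for ph in(1.94,1.7,1.8):print(proj(s,[567-129*np.sin(ph),113,98+129*np.cos(ph)]),u.mean(),v.mean())
H,S,V=cv2.split(cv2.cvtColor(s["frame"],cv2.COLOR_RGB2HSV));m=(H>5)&(H<16)&(S>150)&(V>100);m[:150]=0;m[185:]=0;m[:,:200]=0;m[:,245:]=0
v,u=np.nonzero(m);print(len(u),[plane(s,[[a,b]],212).round() for a,b in((u.min(),v[u.argmin()]),(u.max(),v[u.argmax()]))], np.median(cloud(s)[v,u],0))
E
```

```text
30 [441.7 114.9  55.6] [[444.6 113.1  51. ]]
[[244.44088127 248.31525831]] 244.93333333333334 248.73333333333332
[[246.20547895 242.65717507]] 244.93333333333334 248.73333333333332
[[245.68768015 245.21402611]] 244.93333333333334 248.73333333333332
72 [array([[761., -42., 212.]]), array([[ 634., -105.,  212.]])] [625.45627097 -22.92197572 215.30480655]
```

```bash
python3 -m handwheel '[-1,1,-0.5,0,0,0, -1.9,2,-1,0,0.002,-0.004, -1.9,3,-1,0,0.002,-0.008, -1.9,4.3,-1,0,0.004,-0.008, -1.9,4.3,1,0,0.004,-0.008, -1.9,4.3,3,0,0.004,-0.008, -1.9,4.3,3,0,0.004,-0.008, -1.9,4.3,3,0,0.004,-0.008]' 8.8
python3 - <<'E'
from h import *
shot("9");crop("side9.npz",150,90,310,230,4,"pics/s9.png");crop("top9.npz",180,100,320,210,4,"pics/t9.png")
E
python3 d.py 628.5 -31 193 1.575
```

```text
clock: 17.9
tool_pos: [628.8, -30.4, 243.0]
ee_rot: [2.222, 2.22, 0.002]
wrist_force: [-0.2, -0.5, -0.3]
grip_width: 88.1
shift cm [-0.04 -0.06  5.04] w [ 0.002 -0.    -0.005] | 18.0 [629.  -30.6 243.4] [-0.4  0.6  0.5] 88.2 q [ 0.23  0.72 -0.47  1.54  0.37  0.97 -0.35]
```

View pics/s9.png

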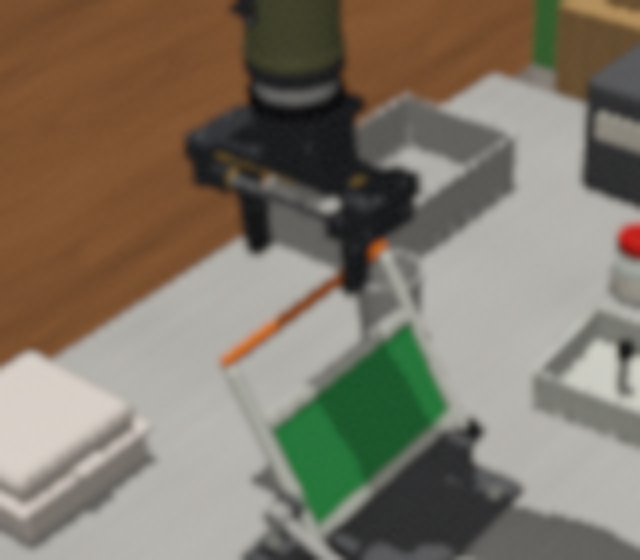

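```bash
python3 -m handwheel '[0,0,1,0,0,0, 0,0,2,0,0,0, 0,0,3,0,0,0, 0,0,4,0,0,0, 0,0,5,0,0,0, 0,0,5,0,0,0, 0,0,5,0,0,0, 0,0,5,0,0,0]' 8.8; python3 d.py 628.5 -31 193 1.575
python3 - <<'E'
from h import *
shot("10");crop("side10.npz",150,90,310,230,4,"pics/s10.png")
E
```

```text
clock: 19.0
tool_pos: [629.4, -30.6, 193.9]
ee_rot: [2.221, 2.219, 0.004]
wrist_force: [-0.0, 1.0, -0.3]
grip_width: 87.9
shift cm [-0.04 -0.09  0.09] w [ 0.003 -0.    -0.005] | 19.0 [629.4 -30.6 193.9] [-0.   1.  -0.3] 87.9 q [ 0.21  0.77 -0.44  1.59  0.4   0.87 -0.38]
```

View pics/s10.png

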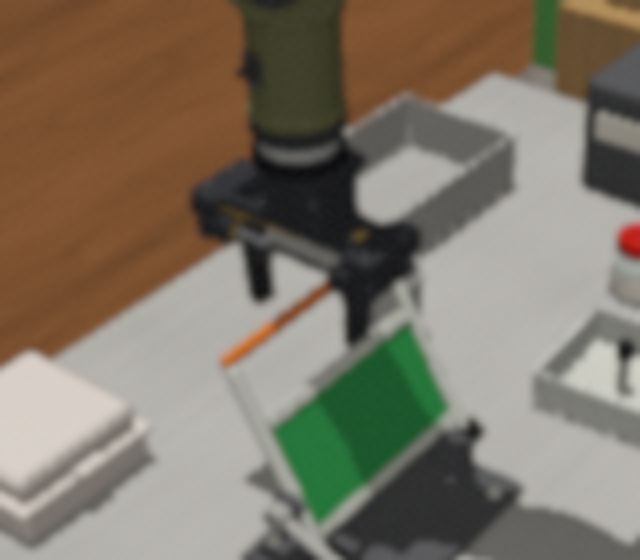

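Fingers straddle the rail. Closing.

```bash
python3 -m handwheel '[0,0,0,0,0,0, 0,0,0,0,0,0, 0,0,0,0,0,0, 0,0,0,0,0,0, 0,0,0,0,0,0, 0,0,0,0,0,0, 0,0,0,0,0,0, 0,0,0,0,0,0]' 0;python3 -m handwheel '[0,0,0,0,0,0, 0,0,0,0,0,0, 0,0,0,0,0,0, 0,0,0,0,0,0, 0,0,0,0,0,0, 0,0,0,0,0,0, 0,0,0,0,0,0, 0,0,0,0,0,0]'; python3 d.py 538 -31 217 1.575
```

```text
clock: 20.1
tool_pos: [629.4, -30.6, 193.8]
ee_rot: [2.221, 2.219, 0.004]
wrist_force: [0.4, 0.4, -0.2]
grip_width: 10.2
clock: 21.1
tool_pos: [629.3, -30.6, 193.8]
ee_rot: [2.221, 2.219, 0.004]
wrist_force: [0.1, -0.1, -0.5]
grip_width: 10.3
shift cm [-0.05 -9.13 -2.35] w [ 0.003 -0.    -0.005] | 21.1 [629.3 -30.6 193.8] [ 0.1 -0.1 -0.5] 10.3 q [ 0.21  0.77 -0.44  1.59  0.4   0.87 -0.38]
```

```bash
python3 -m handwheel '[0,-1.02,-0.52,0,0,0, 0,-2.24,-1.04,0,0,0, 0,-3.49,-1.48,0,0,0, 0,-4.78,-1.83,0,0,0, 0,-6.08,-2.08,0,0,0, 0,-7.21,-2.23,0,0,0, 0,-8.35,-2.31,0,0,0, 0,-9.1,-2.33,0,0,0]'; python3 d.py 538 -31 217 1.575
python3 - <<'E'
from h import *
shot("11");crop("side11.npz",150,90,310,260,4,"pics/s11.png");crop("top11.npz",130,90,320,250,4,"pics/t11.png")
E
```

```text
clock: 22.1
tool_pos: [537.5, -32.1, 217.2]
ee_rot: [2.221, 2.217, 0.001]
wrist_force: [0.8, -5.3, 0.6]
grip_width: 10.0
shift cm [0.11 0.05 0.02] w [ 0.003  0.002 -0.006] | 22.1 [537.5 -32.1 217.2] [ 0.8 -5.3  0.6] 10.0 q [ 0.25  0.63 -0.46  1.85  0.39  0.75 -0.42]
```

View pics/s11.png

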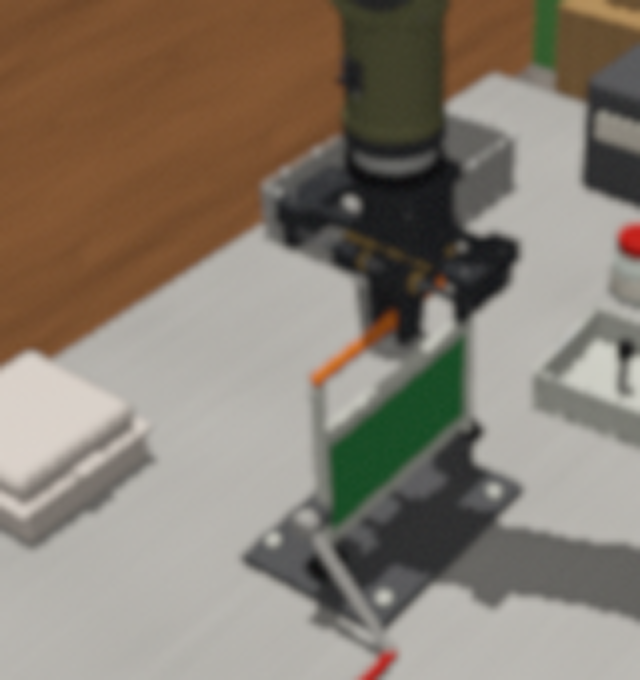

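View pics/t11.png

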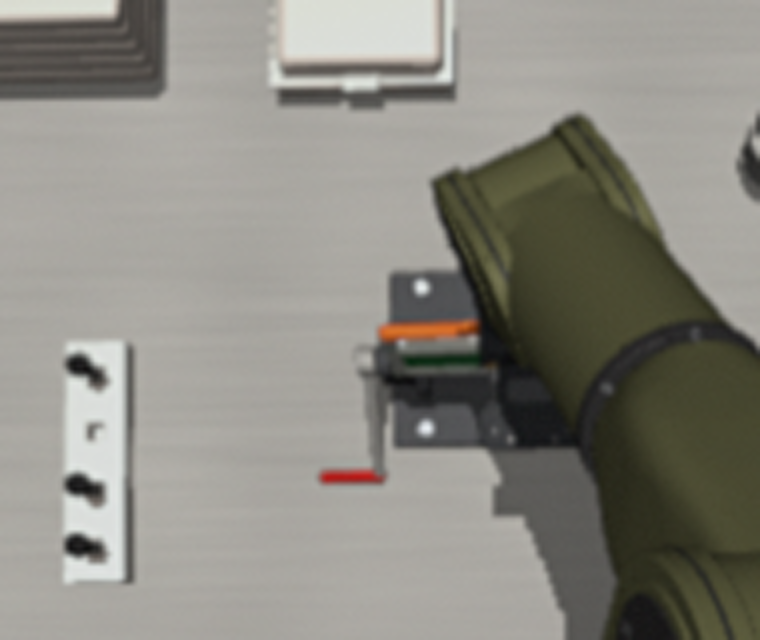

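```bash
python3 -m handwheel '[-0.05,0,0,0,0,0, -0.05,0,0,0,0,0, -0.05,0,0,0,0,0, -0.05,0,0,0,0,0, -0.05,0,0,0,0,0, -0.05,0,0,0,0,0, -0.05,0,0,0,0,0, -0.05,0,0,0,0,0]'; python3 d.py 538 -31 217 1.575
python3 - <<'E'
from h import *
shot("12");t=load("top12.npz");s=load("side12.npz")
H,S,V=cv2.split(cv2.cvtColor(t["frame"],cv2.COLOR_RGB2HSV))
m=(H>5)&(H<16)&(S>150)&(V>100);m[:160]=0;m[185:]=0;m[:,:215]=0;m[:,270:]=0
v,u=np.nonzero(m);X=plane(t,np.c_[u,v],235);print("rail",X.mean(0).round(1),X.min(0).round(),X.max(0).round(),np.median(cloud(t)[v,u],0).round(1))
# same estimator at start on the same columns' side
for n,c in(("top",t),("side",s)):
    H,S,V=cv2.split(cv2.cvtColor(c["frame"],cv2.COLOR_RGB2HSV))
    m=((H<5)|(H>174))&(S>150)&(V>80);v,u=np.nonzero(m);X=plane(c,np.c_[u,v],6);k=(abs(X[:,0]-460)<60)&(abs(X[:,1]-115)<50);print("bar",n,X[k].mean(0).round(1))
    P=cloud(c);g=(H>45)&(H<80)&(S>100);v,u=np.nonzero(g);Q=P[v,u];k=(abs(Q[:,0]-550)<60)&(abs(Q[:,1]+31)<110)&(Q[:,2]>50)&(Q[:,2]<200);Q=Q[k];print("panel pts",len(Q),np.polyfit(Q[:,2],Q[:,0],1) if len(Q)>30 else None)
print("exp bar x",538-129*np.sin(2.44)-0)
E
```

```text
clock: 23.2
tool_pos: [537.1, -32.2, 217.2]
ee_rot: [2.221, 2.218, 0.001]
wrist_force: [2.0, -0.4, -0.1]
grip_width: 10.2
shift cm [0.12 0.09 0.02] w [ 0.002  0.002 -0.006] | 23.2 [537.1 -32.2 217.2] [ 2.  -0.4 -0.1] 10.2 q [ 0.25  0.63 -0.46  1.85  0.39  0.75 -0.42]
rail [537.   36.9 235. ] [531.   4. 235.] [542.  69. 235.] [535.6  35.  240.5]
bar top [453.4 112.7   6. ]
panel pts 35 [-1.89618742e-02  5.36425176e+02]
bar side [452.1 116.5   6. ]
panel pts 580 [-9.82921151e-03  5.35966453e+02]
exp bar x 454.7388852148662
```

```bash
python3 -c "
from cell import hand_in;print(hand_in())"
```

```text
the job is handed in; nothing more can be done
None
```

The job is handed in at about 23 s on the robot's clock (limit 67 s), with the gripper still holding the orange rail and the screen upright. The order was as asked:

1. **Short pin:** I took it out of the pin block and released it in the larger (130 mm) scrap dish. The later pictures show it in the dish and the three good pins still in the block.
2. **Kickstand:** I pushed the red bar from behind over dead centre with the closed fingers, and it fell to the front. With the screen still tipped back, the bar was within about 0.7 px of where the fully-down stop should put it. After raising, it was within about 3 mm of its expected position.
3. **Screen:** I gripped the rail in the middle and pulled it along its arc. The rail moved 92.2 mm, against 91.1 mm for exactly upright, so it stands about 0.006 rad past vertical. A straight-line fit to the panel's depth points gave -0.01 to -0.02 rad, which is noisy but still short of the hinge stop at -0.03.

**Last readings:** 10.2 mm finger opening on the 12 mm rail, and the screen pulling back with 2.0 N, within the 1 to 2 N given for upright. A sideways pull of about 5 N appeared when the screen came upright; a 0.5 mm sideways shift cleared it.

No checks failed. I did not re-measure the bystander objects at the end; no contact with them was seen or felt.

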